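# Angle gauge held on its set mark for the recording camera

### The job

Start the recording: press the button on the camera's release puck fully down and let it come back up. Then take the angle gauge by its top grip and set it down upright with the middle of its foot on the high crest of the uneven stud block, across the crest and with the dial facing the camera's side, and only then rock it over on the crest until the swinging needle has settled on the set hand. Finish while still holding it like that for the camera, its foot pressed lightly on the crest and on nothing else, and leave the other things where they are.

Things in the scene. Friction and masses are not known exactly. Their poses are not given: they have to be found in the camera images.
- gauge: pendulum angle gauge, 0.34 to 0.6 kg, 160 mm tall: flat foot bar 36 (x) x 124 (y) x 12 mm, round grey case 112 mm in diameter and 28 mm thick, centre 68 mm up, and on top a black grip 20 mm thick (x), 66 mm long (y), 124 to 160 mm up. White dial on the +x face. Origin: centre of the foot's underside; x out of the dial, y to the right as one looks at the dial, z up. Starts upright on the worktop offcut
- grip (a point): middle of the gauge's top grip block, 141 mm above the underside of the foot; pinch it across its 20 mm thickness (gauge x)
- sight (a point): a point straight out in front of the dial, 115 mm along the gauge's x from its mid plane, at dial-centre height: shows which way the dial looks
- needle (a joint): angle of the swinging needle on the dial (rad), 0 at the dial's zero, growing counter-clockwise (to the left) as one looks at the dial. A weight keeps the needle plumb: leaning the gauge clockwise (its +y side down) by an angle moves it that much in the positive direction. Disturbed, it swings about three times a second and settles in about a second; shielded by the dial's rim
- set_hand (a joint): angle of the set hand on the dial (rad), same zero and direction as the needle; set between 0.17 and 0.37 (left of zero), a different value each time; it stays where it is on the dial and cannot be touched
- needle_tip (a point): upper tip of the thin black needle, 40 mm from its pivot at the dial centre (pivot 68 mm above the foot's underside), 16.5 mm in front of the gauge's mid plane
- set_tip (a point): inner point of the set hand, a short broad black arrow head, 11 mm long and 13 mm wide, at the dial's rim that points to the centre; also 40 mm from the pivot and 16.5 mm in front, so that the two tips meet when the needle is on the set hand
- stud: uneven stud block, fixed: cast grey, on a foot plate 70 (x) x 110 (y) x 8 mm. On top two rounded ridges along its x, 46 mm long, 11 mm in radius: the high crest, 53 mm above the bench, at y = +14 mm, and a lower shoulder, 45 mm up, at y = -24 mm; left across both, the gauge leans the wrong way. Nothing stands beyond the crest on the +y side. Origin: centre of the underside; x to the camera's side, z up
- crest (a point): top of the middle of the stud block's high crest, 53 mm above the bench; the crest's rounding is centred 11 mm below this point
- offcut: dark worktop offcut lying on the bench, fixed, 130 (x) x 160 (y) x 20 mm; the gauge is parked on it. Origin: centre of the underside
- rec (a joint): travel of the push button (m): 0 up, 0.006 fully down; it needs about 5 N and springs back up
- rec_top (a point): centre of the top of the push button, black, 28 mm in diameter, standing 10 mm above its round steel collar of 44 mm diameter on a grey puck 70 x 100 x 24 mm (fixed); 46 mm above the bench when up
- reccam: recording camera on a small tripod, fixed, 130 mm tall, about 0.2 m beyond the stud block; origin: on the bench under it
- tape: roll of paper tape lying flat, 92 mm in diameter, 24 mm high; bystander. Origin: centre of the underside
- beaker: small glass beaker, 60 mm in diameter, 75 mm high; bystander. Origin: centre of the underside
- amber: amber reagent bottle, 52 mm in diameter, 110 mm high; bystander. Origin: centre of the underside
- dishes: stack of three culture dishes, 90 mm in diameter, 42 mm high; bystander. Origin: centre of the underside
- spray: white spray bottle, 68 mm in diameter, 184 mm high; bystander. Origin: centre of the underside
- rack: red tube rack with capped tubes, 90 x 200 x 95 mm; bystander. Origin: centre of the underside
- tipbox: box of pipette tips, 120 x 80 x 63 mm; bystander. Origin: centre of the underside
- brush: small white-handled brush about 200 mm long lying on the bench along its own x; bystander
Not all that is in view belongs to the job. Leave any blue or turquoise look-alike of the part that bears rec alone.

How it is judged (in metres and radians):
On the way, in this order (a step that is already met when the one before it is completed fails the run):
1. the button is pressed fully down (value of joint rec above 0.005 m), for 0.05 s.
2. the button is let up again (value of joint rec below 0.001 m), for 0.1 s.
3. the gauge has been set down on the crest upright, not yet rocked over towards the set hand (contact force between gauge and stud above 0.3 N and contact force between the fingers and gauge above 1 N and value of joint needle below 0.09 rad and distance between gauge and crest below 0.03 m), for 0.1 s.
4. the gauge, held by its grip, stands on the crest with the needle settled on the set hand (distance between needle_tip and set_tip below 0.0028 m and velocity of joint needle between -0.3 and 0.3 rad/s and contact force between gauge and stud above 0.3 N and contact force between the fingers and gauge above 2 N and distance between gauge and crest below 0.03 m and contact force between gauge and offcut below 0.1 N and angle between the x axis of gauge and the x axis of stud, either way round below 0.4 rad and x of sight in the frame of stud above 0.06 m and linear speed of gauge below 0.02 m/s), for 0.4 s.
At the end, for the whole second after the job is handed in: gauge gripped, foot on the crest (0.3 to 40 N; its middle within 30 mm of the crest point), not on the offcut, dial within 0.4 rad of the stud's +x, gauge and needle still, needle tip within 2.8 mm (about 4 degrees) of the set hand's point (all of step 4); the arm keeps its last pose, push and grip.
It fails at once if another thing on the bench is shoved out of its place (over 30 mm) (distance of any of tape, beaker, amber, dishes, spray, rack, tipbox, brush from where it was at the start of the episode above 0.03 m).
It fails at once if the gauge is pressed hard on the stud block (over 40 N) (contact force between gauge and stud above 40 N).
It also fails if it takes over 64 s, if anything falls off the work surface, if the arm or the gripper's body presses on something with over 40 N, if the wrist force passes 120 N, or if a joint passes its speed limit or range.

### The arm

A 6-joint arm with a two-finger parallel gripper is mounted at the origin on the work surface. World frame = base frame: x ahead of the robot, y to its left, z up, the work surface at z = 0. Lengths are in m, angles in degrees, forces in N, time in s.
With the tool pointing down it reaches from about 0.325 to 0.85 m from the base axis. Payload 4.4 kg.
Tool frame: the origin (TCP) lies on the centre line of the jaws, within the pads' length; the fingertips stand 25 mm ahead of it and the grasp point (between the pads) lies 6 mm ahead of it (r.nose_length is the distance from the TCP to the fingertips, in m); x points along the fingers, y is the direction in which the jaws open and shut, and the axes are right-handed (so a half turn about x gives the same grasp; the last joint's range is limited). The gripper opens to 94 mm and grips with 3 to 60 N. Pads are 16 mm wide; open, the fingers measure 119 mm over their backs; the gripper's body (75 mm by 177 mm) begins 78 mm behind the grasp point.
Start: joints at [-73.31, 11.837, 88.321, -0, 79.842, -8.623], TCP at [0.246, -0.52, 0.23] pointing down, gripper open.
Joint ranges: [-156.59, 156.59], [-49.26, 127.26], [12.9, 141.05], [-63.56, 243.56], [4.71, 150.69], [-161.64, 161.64]. Speed limits (degrees/s): [159.86, 159.86, 180, 180, 180, 180].

### API

Orientations are given as a 3x3 rotation matrix whose columns are the frame's x, y, z axes.
In Python, from plant import r gives the robot as it stands. The module is installed in compiled form; this text tells all that it offers.
- The arm moves only by the shell command python3 -m creep 'ROWS' [FORCE]. ROWS is JSON, a list that holds one entry, the list of rows, each a list of 7 numbers: the shift along the tool's x, y, z scaled (see below), then the turn, a rotation vector about the tool's x, y, z scaled (see below), then the closure, from 0 (fully open) to 1 (shut). A call has 1 to 8 rows; each row is the pose to reach, as a shift and turn from the pose measured when the call began, along the tool's axes at that moment; what a row does not reach only later rows make up. The controller multiplies each number of a shift by 50 cm and each number of a turn by pi/2 rad. A row lasts 1/8 s, in which the tool goes at most 62.5 mm and 10.7 degrees, less where a joint would pass 70% of its speed; a pose out of reach is approached as far as the arm can. A call with a number of a shift or a turn outside -1 to 1 is refused whole. A call with a gripper value outside its range is refused whole. The fingers move at their own pace and stop on an object; FORCE is the grip in N (left out, the last holds). Time passes only in rows, so rows that repeat a pose let the fingers close. It gives the time, the measured TCP pose, the force and the opening at its end, in the units of the state.
- r.get_state(): the state, without advancing time (a new reading comes with each control period).
- r.snapshot(name): name is "side" or "top" or "wrist"; returns a dict with "frame" (400x640x3 uint8, blue, green, red), "depth" (400x640 float32, m along the optical axis (not along the pixel's ray), 0 where there is no reading), "camera_matrix" (3x3 intrinsics, pixels), "rvec" (rotation vector, rad) and "tvec" (3), from world to camera coordinates, as OpenCV has them. Camera axes: x right, y down, z forward; pixel columns grow to the right and rows downward; lengths in m; the calibration is good to about 2 mm. A picture is of the moment at which its call begins.
- r.close_job(): hands the job in, once; it reports no verdict.
Trained networks look in the newest picture that a camera, given by its name, has taken for a name from the list of things; names that differ only in an ending like _2 or _b are one class to them, and where a whole thing is asked for, a point or a joint stands for the part that bears it (a point fixed in the world has none). Each returns a list of dicts, best first, with "p" (0 to 1); they miss things now and then, are a little off and sometimes report something else, mostly with a low value. They report only what shows in the picture. A call takes as long as a camera call. They do not tell look-alikes from the thing itself.
- r.spot_in(camera, name): "rect" ([left, top, width, height] as shares, 0 to 1, of the picture: columns of its width, rows of its height, round what is visible of it).
- r.cut_out(camera, name): "region" (400x640 bool, what is visible of it) and "rect" ([left, top, width, height] as shares, 0 to 1, of the picture: columns of its width, rows of its height, round what is visible of it).
The state is a dict: "t": time; "qpos": joint angles; "dq": joint speeds; "joint_torque": joint torques, N m; "tcp_pos": TCP position; "tcp_rot": TCP orientation; "wrist_force": force on the tool from outside, world axes, zero at the start; "moment": the same for the moment, N m; "finger_gap": opening from 0.0 (shut) to 1.0 (fully open).
Only numpy, scipy, OpenCV 4.12 (cv2) and the standard library are available. Lean on these libraries where they do the work, as an engineer would, in place of code of your own. Each camera call takes 0.05 s, during which the arm holds its last target.

## Working session

There is one attempt and no reset: what is moved stays moved. The work goes in short steps, Python scripts to look and compute and a shell command to move; the robot and the scene stay as the last step left them, time stands still between calls to the robot, and variables do not carry over. Pictures are saved under pics/ and viewed, and the job is handed in when it is done.

```bash
mkdir -p pics; cat > h.py <<'E'
import numpy as np, cv2
from plant import r
def snap(n,save=None):
    s=r.snapshot(n)
    if save: cv2.imwrite('pics/'+save,s['frame'])
    return s
def cam(s):
    R,_=cv2.Rodrigues(np.array(s['rvec'],float)); return R,np.array(s['tvec'],float).reshape(3),np.array(s['camera_matrix'],float)
def cloud(s):
    R,t,K=cam(s); d=s['depth']; v,u=np.mgrid[0:400,0:640]
    p=np.stack([(u-K[0,2])/K[0,0]*d,(v-K[1,2])/K[1,1]*d,d],-1)
    P=(p-t)@R; P[d<=0]=np.nan
    return P
def proj(s,X):
    R,t,K=cam(s); c=np.atleast_2d(X)@R.T+t; q=c@K.T; return q[:,:2]/q[:,2:]
E
python3 - <<'E'
from h import *
print(r.get_state())
for n in ['side','top','wrist']:
    s=snap(n,n+'0.png'); R,t,K=cam(s); print(n,'campos',-R.T@t,'fwd',R[2],K[0,0])
    for o in ['gauge','stud','offcut','rec','reccam','set_hand','needle']:
        for d in r.cut_out(n,o)[:3]:
            P=cloud(s)[d['region']]; print(o,round(d['p'],2),np.round(np.array(d['rect'])*[640,400,640,400]),np.nanmedian(P,0).round(3),np.nanmin(P,0).round(3) if len(P) else '',np.nanmax(P,0).round(3))
E
```

```text
{'t': 0.0, 'qpos': array([-7.33098102e+01,  1.18850938e+01,  8.84042227e+01, -1.51604066e-03,
        7.98429756e+01, -8.62281666e+00]), 'dq': array([-0.01363554, -0.04291644,  0.04102464,  0.02550043, -0.10515214,
       -0.01840407]), 'joint_torque': array([-4.83250824e-04, -3.70893502e+01, -2.81413525e+01,  6.97633345e-02,
        3.61612800e-02, -1.60185973e-04]), 'tcp_pos': array([ 0.24561161, -0.5190615 ,  0.22928718]), 'tcp_rot': array([[-6.88064804e-04,  4.27566543e-01, -9.03983616e-01],
       [ 2.20417912e-03, -9.03980986e-01, -4.27566976e-01],
       [-9.99997334e-01, -2.28673560e-03, -3.20435746e-04]]), 'wrist_force': array([ 0.37295336,  0.56208675, -0.09940773]), 'moment': array([ 0.01425215, -0.0165926 , -0.00833857]), 'finger_gap': 1.0028257919600194}
side campos [-0.06318334  0.78362963  1.00090095] fwd [ 0.46944241 -0.58482735 -0.66151401] 444.23711095625305
gauge 0.56 [376. 130.  32.  57.] [ 0.511 -0.304  0.099] [ 0.501 -0.504 -0.002] [ 0.623 -0.262  0.183]
stud 0.92 [318. 217.  38.  30.] [0.503 0.012 0.016] [ 0.472 -0.065 -0.004] [0.566 0.053 0.056]
stud 0.73 [300
[... 1185 characters left out ...]
ud 0.55 [334. 248.  18.  21.] [ 0.384 -0.081  0.009] [ 0.353 -0.104 -0.005] [ 0.415 -0.051  0.08 ]
offcut 0.78 [391. 188.  53.  49.] [ 0.532 -0.308  0.019] [ 0.452 -0.41  -0.009] [ 0.611 -0.225  0.032]
offcut 0.34 [333. 142.  31.  31.] [ 0.702 -0.092  0.126] [ 0.666 -0.136 -0.007] [ 0.754 -0.05   0.14 ]
rec 0.62 [257. 256.  14.   7.] [0.386 0.172 0.043] [0.374 0.159 0.032] [0.399 0.188 0.051]
rec 0.41 [188. 177.  12.   7.] [0.635 0.397 0.045] [0.622 0.387 0.037] [0.645 0.41  0.052]
reccam 0.92 [336. 141.  25.  29.] [ 0.702 -0.092  0.127] [ 0.67  -0.129 -0.004] [ 0.746 -0.057  0.14 ]
wrist campos [ 0.31062305 -0.48963475  0.38509503] fwd [-0.22142627 -0.10411114 -0.96960367] 320.3448332147448
```

```bash
python3 - <<'E'
import cv2
for n in ['side','top']:
    im=cv2.imread(f'pics/{n}0.png'); c=im[120:320,160:460] if n=='side' else im[110:310,160:460]
    cv2.imwrite(f'pics/{n}0z.png',cv2.resize(c,(780,520),interpolation=cv2.INTER_CUBIC))
E
```

```text
(no output)
```

View pics/side0z.png

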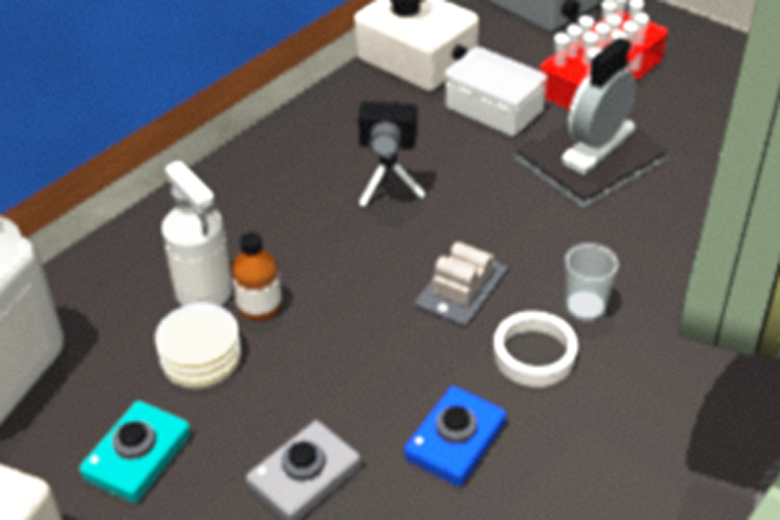

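View pics/top0z.png

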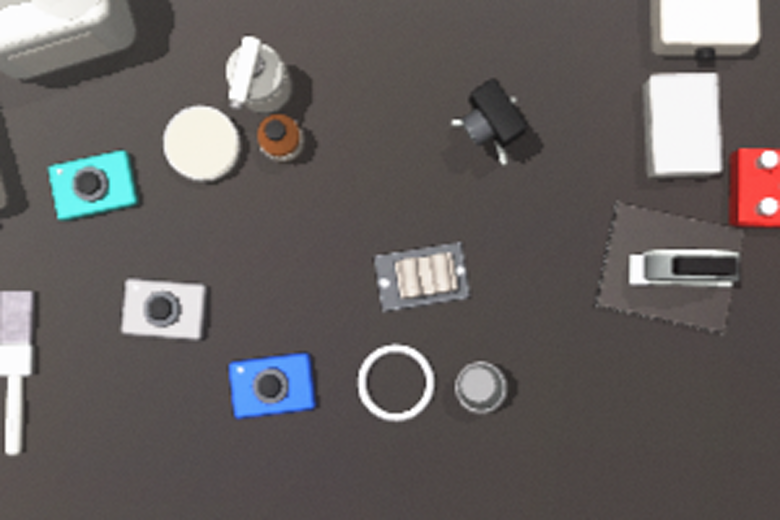

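View pics/wrist0.png

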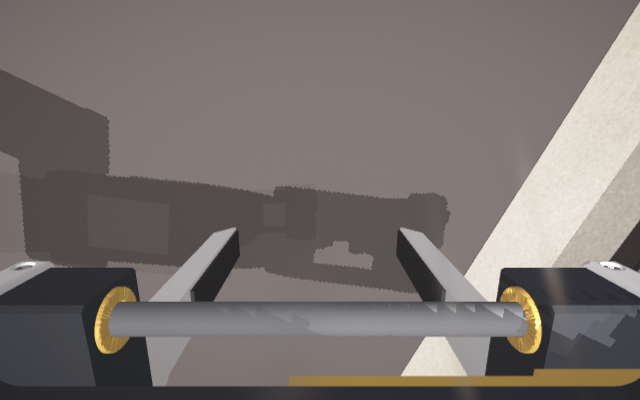

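```bash
cat > an.py <<'E'
from h import *
for n in ['top','side']:
    s=snap(n); P=cloud(s); f=s['frame'].astype(int); Z=P[...,2]
    # button: black pixels near (0.472,0.31)
    def near(x,y,a): return (abs(P[...,0]-x)<a)&(abs(P[...,1]-y)<a)
    m=near(.472,.31,.03)&(f.max(2)<60)&(Z>.03); q=P[m]; print(n,'btn',m.sum(),q.mean(0).round(4),np.median(q[:,2]).round(4))
    m=near(.472,.31,.07)&(Z>.015)&(Z<.03)
    q=P[m]; 
    if len(q)>5: print('puck minrect',cv2.minAreaRect((q[:,:2]*1000).astype(np.float32)))
    m=near(.525,-.31,.09)&(Z>.05); q=P[m]; print('gauge top zmax',q[:,2].max())
    m=near(.525,-.31,.09)&(Z>.15)&(f.max(2)<90); q=P[m]; print('grip',len(q),q.mean(0).round(4),q[:,2].max(),cv2.minAreaRect((q[:,:2]*1000).astype(np.float32)))
    m=near(.525,-.31,.09)&(Z>.022)&(Z<.045)&(f.min(2)>130); q=P[m]; print('foot',len(q),q.mean(0).round(4) if len(q) else '',cv2.minAreaRect((q[:,:2]*1000).astype(np.float32)) if len(q)>4 else '')
    m=near(.515,-.005,.07)&(Z>.03); q=P[m]; print('stud ridges',len(q),q.mean(0).round(4),q[:,2].max(),cv2.minAreaRect((q[:,:2]*1000).astype(np.float32)))
    m=near(.515,-.005,.07)&(Z>.047); q=P[m]; print('stud high',len(q),q.mean(0).round(4),cv2.minAreaRect((q[:,:2]*1000).astype(np.float32)))
    m=near(.515,-.005,.08)&(Z>.004); q=P[m]; print('stud plate',len(q),cv2.minAreaRect((q[:,:2]*1000).astype(np.float32)))
E
python3 an.py
```

```text
top btn 10 [0.4744 0.3002 0.0412] 0.0406
puck minrect ((479.8265380859375, 308.187744140625), (101.02232360839844, 69.59551239013672), 85.16351318359375)
gauge top zmax 0.1890521855317432
grip 161 [ 0.525  -0.3249  0.1773] 0.1890521855317432 ((525.0023803710938, -325.7632141113281), (66.05463409423828, 17.68879508972168), 88.99073028564453)
foot 106 [ 0.5195 -0.3054  0.0313] ((526.2256469726562, -325.4584655761719), (121.3947525024414, 34.82585906982422), 89.63213348388672)
stud ridges 292 [ 0.5203 -0.0138  0.0422] 0.05936450391821478 ((520.4252319335938, -14.511009216308594), (45.77276611328125, 68.95816802978516), 9.337864875793457)
stud high 88 [ 0.5174 -0.0023  0.0513] ((519.5958862304688, -11.583852767944336), (45.348960876464844, 53.4975700378418), 7.825942039489746)
stud plate 852 ((514.8881225585938, -4.8561248779296875), (158.22225952148438, 155.5318145751953), 0.044920846819877625)
side btn 69 [0.4713 0.3104 0.0443] 0.0445
puck minrect ((474.1248779296875, 309.15771484375), (100.92718505859375, 72.3984146118164), 84.48409271240234)
gauge top zmax 0.18360745551579372
grip 138 [ 0.5165 -0.3179  0.1693] 0.18360745551579372 ((519.9503784179688, -321.7981262207031), (66.48809814453125, 20.035106658935547), 87.44583892822266)
foot 159 [ 0.5178 -0.3086  0.03  ] ((530.6814575195312, -344.7794189453125), (85.28282165527344, 166.8656768798828), 27.82159996032715)
stud ridges 254 [ 0.511  -0.007   0.0411] 0.054624691844120214 ((514.5392456054688, -13.303462982177734), (48.59077453613281, 71.21927642822266), 9.707542419433594)
stud high 59 [0.5121 0.0047 0.05  ] ((514.49072265625, -8.340877532958984), (45.955894470214844, 44.479087829589844), 12.954731941223145)
stud plate 600 ((509.3612976074219, -9.698108673095703), (77.12561798095703, 113.13883209228516), 7.143835544586182)
```

```bash
python3 - <<'E'
from h import *
s=r.get_state(); R=s['tcp_rot']
print(R.T@(np.array([.472,.31,.12])-s['tcp_pos'])/.5)
E
```

```text
[ 0.22086248 -1.30691417 -1.11846327]
```

```bash
python3 -m creep '[[[0,-0.65,-0.56,0,0,0,1],[0,-0.65,-0.56,0,0,0,1],[0,-0.65,-0.56,0,0,0,1],[0,-0.65,-0.56,0,0,0,1],[0,-0.65,-0.56,0,0,0,1],[0,-0.65,-0.56,0,0,0,1],[0,-0.65,-0.56,0,0,0,1]]]' 30
python3 -m creep '[[[0.0,-0.63,-0.48,0,0,0,1],[0,-0.63,-0.48,0,0,0,1],[0,-0.63,-0.48,0,0,0,1],[0,-0.63,-0.48,0,0,0,1],[0,-0.63,-0.48,0,0,0,1],[0,-0.63,-0.48,0,0,0,1],[0,-0.63,-0.48,0,0,0,1]]]'
python3 - <<'E'
from h import *
s=r.get_state(); print(s)
w=snap('wrist','w1.png'); 
for o in ['rec','rec_top']: 
    for d in r.cut_out('wrist',o)[:3]:
        P=cloud(w)[d['region']]; print(d['p'],np.array(d['rect'])*[640,400,640,400],np.nanmedian(P,0),np.nanmean(P,0))
E
```

```text
t: 2.17
tcp_pos: [0.3602, -0.1043, 0.2308]
tcp_rot: [[0.001, 0.428, -0.904], [-0.0, -0.904, -0.428], [-1.0, 0.001, -0.001]]
wrist_force: [0.2, -0.1, -0.3]
finger_gap: 0.292
t: 3.05
tcp_pos: [0.4425, 0.286, 0.2307]
tcp_rot: [[0.002, 0.431, -0.902], [-0.0, -0.902, -0.431], [-1.0, 0.001, -0.001]]
wrist_force: [-0.2, -1.1, 0.4]
finger_gap: 0.005
{'t': 3.05, 'qpos': array([ 2.34863544e+01,  5.91387589e+00,  9.50893008e+01, -4.87489483e-02,
        7.89146516e+01,  8.79688613e+01]), 'dq': array([ 14.50668633,  14.38643337, -15.10452619,  -1.52250647,
         2.18105917,  16.12452601]), 'joint_torque': array([-1.88289501e-03, -3.32212007e+01, -2.78776252e+01,  2.50633964e-01,
       -2.19810479e-01, -1.18637653e-01]), 'tcp_pos': array([0.44248012, 0.2859684 , 0.23071839]), 'tcp_rot': array([[ 1.64816900e-03,  4.30933003e-01, -9.02382419e-01],
       [-1.94197048e-04, -9.02383490e-01, -4.30933869e-01],
       [-9.99998623e-01,  8.85491846e-04, -1.40359458e-03]]), 'wrist_force': array([-0.24987255, -1.07592988,  0.3580397 ]), 'moment': array([ 0.00992414,  0.01453934, -0.02577492]), 'finger_gap': 0.005380191965877071}
0.83 [302.272 140.68   24.512  22.12 ] [0.4780173  0.30643416 0.04640727] [0.47805844 0.3063842  0.04633344]
0.57 [371.2   260.48   23.424   6.   ] [0.39468094 0.18046522 0.04403524] [0.39798319 0.18416468 0.05582631]
0.43 [506.112 192.12  109.12   74.   ] [0.51808201 0.01145708 0.02211022] [0.51783299 0.00397199 0.02530307]
0.72 [505.024 193.68  110.592  70.92 ] [0.51801387 0.01121013 0.01994974] [0.51768375 0.00352897 0.02493295]
0.59 [299.712 134.48   27.584  31.52 ] [0.47757149 0.30690675 0.04631708] [0.47759911 0.30687759 0.04612912]
0.43 [372.224 262.48   21.504   6.   ] [0.39397631 0.18018929 0.04479408] [0.39352154 0.17937187 0.04392684]
```

View pics/w1.png

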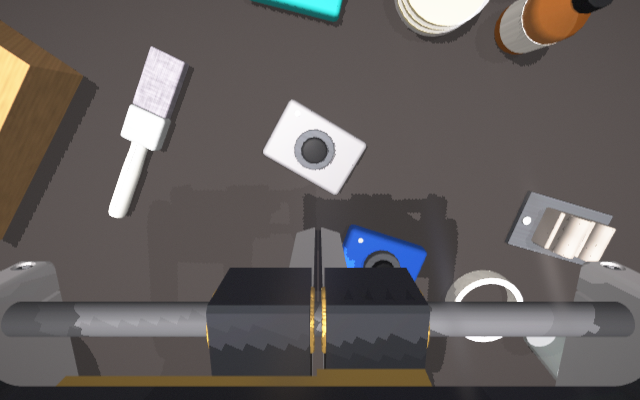

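```bash
python3 - <<'E'
from h import *
s=r.get_state(); R=s['tcp_rot']; print(s['tcp_pos'])
for z in (.09,.066): print(R.T@(np.array([.477,.307,z])-s['tcp_pos'])/.5)
E
```

```text
[0.44224114 0.28300033 0.23042837]
[ 0.28081851 -0.01405694 -0.08342978]
[ 0.32881843 -0.0141454  -0.08343715]
```

```bash
python3 -m creep '[[[0.12,-0.014,-0.083,0,0,0,1],[0.22,-0.014,-0.083,0,0,0,1],[0.28,-0.014,-0.083,0,0,0,1],[0.28,-0.014,-0.083,0,0,0,1],[0.28,-0.014,-0.083,0,0,0,1]]]'
python3 - <<'E'
from h import *
s=r.get_state(); R=s['tcp_rot']; print(s['tcp_pos'],s['wrist_force'])
for z in (.063,): print(R.T@(np.array([.477,.307,z])-s['tcp_pos'])/.5)
w=snap('side','s1.png'); c=w['frame'][230:360,200:400]; cv2.imwrite('pics/s1z.png',cv2.resize(c,(800,520),interpolation=cv2.INTER_CUBIC))
E
```

```text
t: 3.82
tcp_pos: [0.4781, 0.3061, 0.0922]
tcp_rot: [[0.003, 0.428, -0.904], [-0.001, -0.904, -0.428], [-1.0, 0.002, -0.002]]
wrist_force: [0.1, -0.0, 1.2]
finger_gap: 0.007
[0.47811872 0.30612834 0.09218529] [ 0.11402522 -0.02624013  1.20423106]
[ 0.0583616  -0.00266172  0.00141727]
```

View pics/s1z.png

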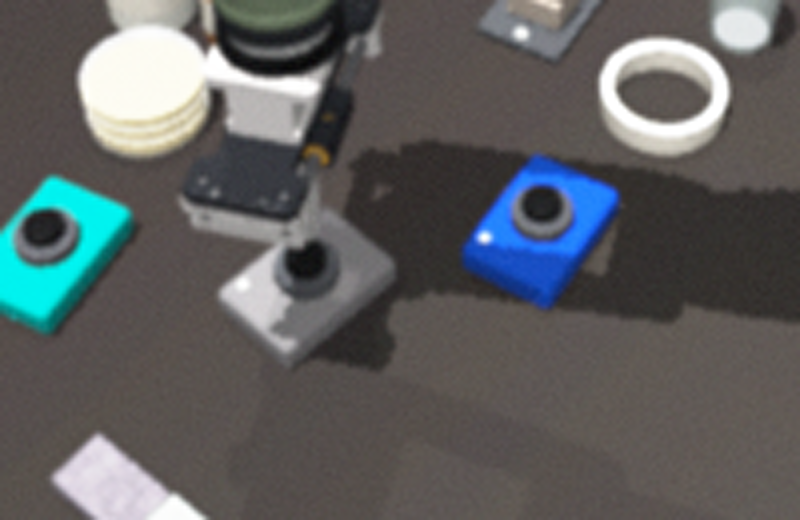

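```bash
python3 -m creep '[[[0.03,0,0,0,0,0,1],[0.045,0,0,0,0,0,1],[0.054,0,0,0,0,0,1],[0.054,0,0,0,0,0,1],[0.054,0,0,0,0,0,1]]]'
```

```text
t: 4.5
tcp_pos: [0.479, 0.3067, 0.0664]
tcp_rot: [[0.005, 0.428, -0.904], [-0.0, -0.904, -0.428], [-1.0, 0.002, -0.004]]
wrist_force: [0.3, -1.5, 4.3]
finger_gap: 0.003
```

```bash
python3 -m creep '[[[0.006,0,0,0,0,0,1],[0.01,0,0,0,0,0,1],[0.01,0,0,0,0,0,1],[0.01,0,0,0,0,0,1]]]'
```

```text
t: 5.0
tcp_pos: [0.4792, 0.3068, 0.0649]
tcp_rot: [[0.005, 0.428, -0.904], [-0.001, -0.904, -0.428], [-1.0, 0.003, -0.004]]
wrist_force: [-7.0, -4.5, 23.1]
finger_gap: 0.006
```

```bash
python3 -m creep '[[[-0.05,0,0,0,0,0,1],[-0.15,0,0,0,0,0,1],[-0.27,0,0,0,0,0,1],[-0.39,0,0,0,0,0,1],[-0.4,0,0,0,0,0,1]]]'
cat >> h.py <<'E'
from scipy.spatial.transform import Rotation as Ro
def go(p,R=None):
    s=r.get_state(); T=s['tcp_rot']; d=T.T@(np.array(p)-s['tcp_pos'])/.5
    w=np.zeros(3) if R is None else Ro.from_matrix(T.T@np.array(R)).as_rotvec()/(np.pi/2)
    print('rows',d.round(3),w.round(3),'mm',np.linalg.norm(d)*500,'deg',np.linalg.norm(w)*90)
E
python3 - <<'E'
from h import *
c,s_=np.cos(np.radians(40)),np.sin(np.radians(40))
R=np.array([[-s_,0,-c],[0,-1,0],[-c,0,s_]])
go([.5,-.05,.3],R); go([.596,-.324,.226],R)
s=snap('top'); P=cloud(s); 
for x,y in [(.69,-.33),(.62,-.45),(.85,-.33),(.75,-.33),(.8,-.33)]:
    m=(abs(P[...,0]-x)<.05)&(abs(P[...,1]-y)<.05); print(x,y,np.nanmax(P[m][:,2]) if m.any() else None)
E
```

```text
t: 5.62
tcp_pos: [0.4809, 0.3086, 0.2708]
tcp_rot: [[0.015, 0.429, -0.903], [0.004, -0.903, -0.429], [-1.0, 0.003, -0.016]]
wrist_force: [0.2, 0.7, -0.1]
finger_gap: 0.007
rows [-0.061  0.664  0.272] [ 0.271 -0.447 -0.098] mm 360.26564494915397 deg 47.87095966741739
rows [0.088 1.241 0.336] [ 0.271 -0.447 -0.098] mm 644.5149534986987 deg 47.87095966741739
0.69 -0.33 0.072719012805027
0.62 -0.45 0.10297224424174602
0.85 -0.33 0.1268846643512396
0.75 -0.33 0.08106040281878218
0.8 -0.33 0.09014364061878145
```

```bash
python3 -m creep '[[[-0.06,0.664,0.272,0.271,-0.447,-0.098,0],[-0.06,0.664,0.272,0.271,-0.447,-0.098,0],[-0.06,0.664,0.272,0.271,-0.447,-0.098,0],[-0.06,0.664,0.272,0.271,-0.447,-0.098,0],[-0.06,0.664,0.272,0.271,-0.447,-0.098,0],[-0.06,0.664,0.272,0.271,-0.447,-0.098,0],[-0.06,0.664,0.272,0.271,-0.447,-0.098,0]]]'
python3 - <<'E'
from h import *
c,s_=np.cos(np.radians(40)),np.sin(np.radians(40))
R=np.array([[-s_,0,-c],[0,-1,0],[-c,0,s_]])
go([.596,-.324,.226],R)
E
```

```text
t: 6.55
tcp_pos: [0.498, -0.0532, 0.2947]
tcp_rot: [[-0.65, -0.006, -0.76], [0.002, -1.0, 0.005], [-0.76, 0.002, 0.65]]
wrist_force: [0.4, 0.9, -0.5]
finger_gap: 0.718
rows [-0.024  0.54  -0.241] [-0.003  0.006  0.002] mm 296.0464084688928 deg 0.6222691515974933
```

```bash
python3 -m creep '[[[-0.024,0.54,-0.24,0,0,0,0],[-0.024,0.54,-0.24,0,0,0,0],[-0.024,0.54,-0.24,0,0,0,0],[-0.024,0.54,-0.24,0,0,0,0],[-0.024,0.54,-0.24,0,0,0,0],[-0.024,0.54,-0.24,0,0,0,0],[-0.024,0.54,-0.24,0,0,0,0]]]'
python3 - <<'E'
from h import *
s=snap('wrist','w2.png'); print(r.get_state()['tcp_pos'])
for o in ['gauge','needle','set_hand']:
    for d in r.cut_out('wrist',o)[:2]:
        P=cloud(s)[d['region']]; print(o,d['p'],np.array(d['rect'])*[640,400,640,400],np.nanmedian(P,0))
E
```

```text
t: 7.42
tcp_pos: [0.5953, -0.322, 0.2245]
tcp_rot: [[-0.652, -0.004, -0.758], [0.004, -1.0, 0.002], [-0.758, -0.001, 0.652]]
wrist_force: [-0.7, 0.6, 0.1]
finger_gap: 1.0
[ 0.59571649 -0.32175555  0.22598424]
gauge 0.92 [265.472  98.2   122.688 156.8  ] [ 0.53943328 -0.32834638  0.10925897]
gauge 0.35 [235.52   23.48  168.512 123.92 ] [ 0.57140413 -0.30431716  0.0207846 ]
needle 0.54 [320.576 129.6    11.52   49.72 ] [ 0.54241151 -0.32900235  0.0832771 ]
set_hand 0.48 [334.08  179.     12.096   9.68 ] [ 0.54194827 -0.3403024   0.13364764]
set_hand 0.24 [115.008 173.68   53.824  65.2  ] [ 0.40027309 -0.08720702  0.05477122]
```

View pics/w2.png

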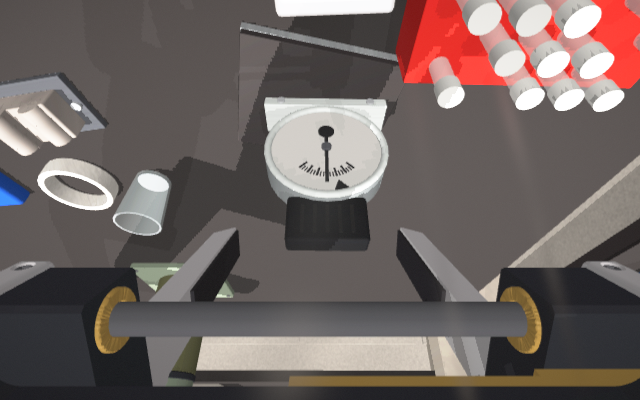

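```bash
python3 - <<'E'
from h import *
f=cv2.imread('pics/w2.png'); cv2.imwrite('pics/w2z.png',cv2.resize(f[95:255,255:400],None,fx=5,fy=3.7,interpolation=cv2.INTER_CUBIC) if 0 else cv2.resize(f[110:210,260:395],(800,593),interpolation=cv2.INTER_CUBIC))
s=snap('wrist'); P=cloud(s); g=s['frame'].max(2)
dial=np.zeros((400,640),bool); dial[112:190,270:384]=1
q=P[dial&(P[...,0]>.5)&(P[...,2]>.05)&(P[...,2]<.125)&(s['frame'].min(2)>150)]
c=np.median(q,0); q=q[np.linalg.norm(q-c,axis=1)<.05]; c=q.mean(0); u,sv,v=np.linalg.svd(q-c); print('dial plane',c,v[2],sv)
m=(g<90)&dial; n,l,st,ce=cv2.connectedComponentsWithStats(m.astype(np.uint8))
for i in range(1,n):
    if st[i,4]>3: print(st[i],ce[i],np.nanmedian(P[l==i],0))
E
```

```text
dial plane [ 0.53984968 -0.3322468   0.08958239] [-0.99987265  0.01583899  0.00195253] [2.00126288 1.46511749 0.06122033]
[382 118   2   8  10] [382.6 121.7] [ 0.51006379 -0.39466788  0.02101207]
[318 125  15  22 155] [324.91612903 131.6516129 ] [ 0.54218911 -0.32907586  0.07014438]
[324 148   4  31  87] [325.89655172 163.8045977 ] [ 0.54208229 -0.3294194   0.11203037]
[299 161   7   5   9] [302. 163.] [ 0.54108278 -0.3084724   0.10982019]
[346 161   7   5   7] [349.         163.28571429] [ 0.54023029 -0.34993172  0.1091042 ]
[307 164   5   6  10] [309.1 166.6] [ 0.54087329 -0.31465695  0.1136134 ]
[340 164   5   6   7] [341.57142857 166.28571429] [ 0.53991688 -0.34263277  0.11243501]
[316 166   3   7   9] [317.11111111 169.11111111] [ 0.54077634 -0.321626    0.11679038]
[333 167   3   6   7] [334.28571429 169.57142857] [ 0.53999636 -0.33645553  0.11709235]
[335 179  12   8  58] [339.60344828 183.12068966] [ 0.54185457 -0.34011085  0.13353659]
[270 183   4   7  15] [270.86666667 187.        ] [ 0.36805809 -0.25106439  0.001578  ]
```

View pics/w2z.png

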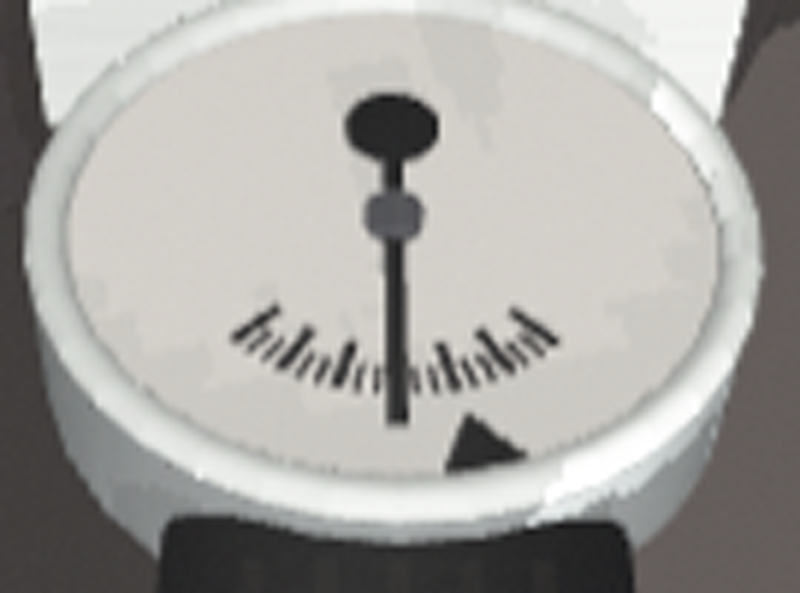

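```bash
python3 - <<'E'
from h import *
s=snap('wrist'); R,t,K=cam(s); C=-R.T@t
n=np.array([1,-.0158,0]); n/=np.linalg.norm(n); p0=np.array([.542,-.329,.09])
X=[]
for u,v in [(394,216),(397,424),(470,414)]:
    px=np.array([260+u/5.926-.42,110+v/5.93-.42,1]); d=R.T@np.linalg.solve(K,px); k=n@(p0-C)/(n@d); X.append(C+k*d); print(X[-1].round(4))
p,a,b=X; print(np.linalg.norm(a-p),np.linalg.norm(b-p))
ang=lambda q:np.arctan2(-(q-p)[1],(q-p)[2]); print('needle',ang(a),'set',ang(b))
np.set_printoptions(suppress=True)
go([.525,-.3265,.155+.1],[[0,1,0],[0,0,-1],[-1,0,0]])
E
```

```text
[ 0.542  -0.3302  0.0901]
[ 0.542  -0.3299  0.131 ]
[ 0.5418 -0.3403  0.1291]
0.04099845406024079 0.04037876697483721
needle -0.0069258648463859955 set 0.2529339217529805
rows [0.05  0.008 0.143] [-0.957  0.352  0.351] mm 76.13353946756494 deg 97.09699765826005
```

```bash
cat >> h.py <<'E'
np.set_printoptions(suppress=True)
def GR(yaw,lean=0.):
    # tool rot when holding gauge with gauge yaw (rad), lean>0: +y side down
    G=Ro.from_euler('z',yaw)*Ro.from_euler('x',-lean)
    return G.as_matrix()@np.array([[0,1,0],[0,0,-1],[-1,0,0]])
E
python3 - <<'E'
from h import *
go([.5255,-.328,.255],GR(-.015))
E
```

```text
rows [0.05  0.011 0.143] [-0.948  0.354  0.348] mm 75.75811901681853 deg 96.33499194837735
```

```bash
python3 -m creep '[[[0.05,0.011,0.143,-0.948,0.354,0.348,0],[0.05,0.011,0.143,-0.948,0.354,0.348,0],[0.05,0.011,0.143,-0.948,0.354,0.348,0],[0.05,0.011,0.143,-0.948,0.354,0.348,0],[0.05,0.011,0.143,-0.948,0.354,0.348,0],[0.05,0.011,0.143,-0.948,0.354,0.348,0],[0.05,0.011,0.143,-0.948,0.354,0.348,0],[0.05,0.011,0.143,-0.948,0.354,0.348,0]]]'
python3 - <<'E'
from h import *
go([.5255,-.328,.255],GR(-.015))
E
```

```text
t: 8.72
tcp_pos: [0.5254, -0.3269, 0.2564]
tcp_rot: [[-0.063, 0.983, -0.172], [-0.056, -0.176, -0.983], [-0.996, -0.052, 0.066]]
wrist_force: [-0.6, -0.1, 0.0]
finger_gap: 0.996
rows [0.003 0.001 0.002] [-0.102  0.039  0.037] mm 1.777080051427632 deg 10.370205268925588
```

```bash
python3 -m creep '[[[0.003,0.001,0.002,-0.102,0.039,0.037,0],[0.003,0.001,0.002,-0.102,0.039,0.037,0],[0.003,0.001,0.002,-0.102,0.039,0.037,0]]]'
python3 - <<'E'
from h import *
s=snap('wrist','w3.png'); P=cloud(s)
m=(abs(P[...,0]-.525)<.03)&(abs(P[...,1]+.33)<.06)&(P[...,2]>.172)&(P[...,2]<.19); q=P[m]; print(m.sum(),q.mean(0),cv2.minAreaRect((q[:,:2]*1000).astype(np.float32)))
go([.5255,-.328,.173],GR(-.015))
E
```

```text
t: 9.1
tcp_pos: [0.5257, -0.3277, 0.2554]
tcp_rot: [[0.0, 1.0, -0.017], [-0.001, -0.017, -1.0], [-1.0, 0.0, 0.001]]
wrist_force: [0.2, -0.5, 0.4]
finger_gap: 0.999
2224 [ 0.52523103 -0.32684917  0.18002949] ((525.5338745117188, -328.7253723144531), (65.69426727294922, 20.245630264282227), 88.4504165649414)
rows [ 0.164 -0.001  0.001] [-0.001  0.001 -0.   ] mm 82.17337383698688 deg 0.07521231584987362
```

View pics/w3.png

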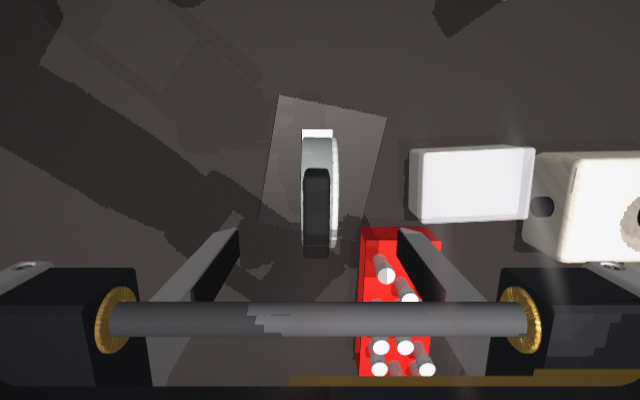

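```bash
python3 -m creep '[[[0.08,-0.001,0.001,0,0,0,0],[0.14,-0.001,0.001,0,0,0,0],[0.164,-0.001,0.001,0,0,0,0],[0.164,-0.001,0.001,0,0,0,0],[0.164,-0.001,0.001,0,0,0,0]]]' 45
python3 -m creep '[[[0,0,0,0,0,0,0.6],[0,0,0,0,0,0,1],[0,0,0,0,0,0,1],[0,0,0,0,0,0,1],[0,0,0,0,0,0,1],[0,0,0,0,0,0,1],[0,0,0,0,0,0,1]]]' 45
```

```text
t: 9.78
tcp_pos: [0.5265, -0.3287, 0.1748]
tcp_rot: [[0.002, 1.0, -0.016], [-0.003, -0.016, -1.0], [-1.0, 0.002, 0.003]]
wrist_force: [-0.1, 0.2, -0.4]
finger_gap: 1.001
t: 10.65
tcp_pos: [0.5265, -0.3287, 0.1747]
tcp_rot: [[0.002, 1.0, -0.016], [-0.003, -0.016, -1.0], [-1.0, 0.002, 0.003]]
wrist_force: [-0.9, -0.6, -0.3]
finger_gap: 0.292
```

```bash
python3 -m creep '[[[0,0,0,0,0,0,1],[0,0,0,0,0,0,1],[0,0,0,0,0,0,1]]]' 45; python3 -c "
from h import *
snap('wrist','w4.png')"
```

```text
t: 11.02
tcp_pos: [0.5263, -0.3286, 0.1746]
tcp_rot: [[0.002, 1.0, -0.016], [-0.003, -0.016, -1.0], [-1.0, 0.002, 0.003]]
wrist_force: [-1.0, 0.3, -0.6]
finger_gap: 0.212
```

View pics/w4.png

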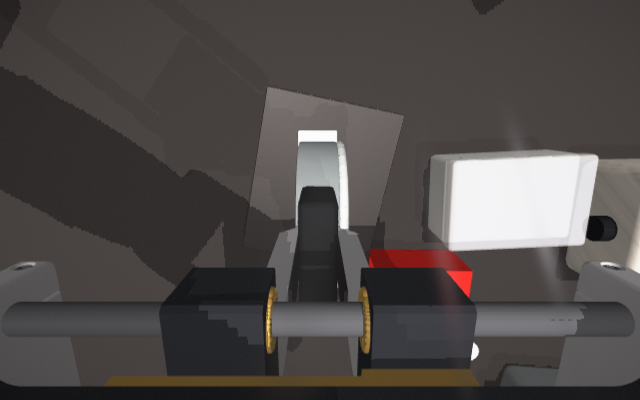

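```bash
python3 -m creep '[[[-0.06,0,0,0,0,0,1],[-0.16,0,0,0,0,0,1],[-0.25,0,0,0,0,0,1],[-0.25,0,0,0,0,0,1]]]'; python3 -c "
from h import *
go([.52,-.10,.30],GR(-.015))"
```

```text
t: 11.58
tcp_pos: [0.528, -0.3297, 0.3036]
tcp_rot: [[0.009, 1.0, -0.016], [-0.008, -0.016, -1.0], [-1.0, 0.009, 0.008]]
wrist_force: [0.5, -0.7, -5.5]
finger_gap: 0.208
rows [ 0.003 -0.023 -0.459] [-0.     0.005 -0.006] mm 229.85582215042223 deg 0.6939897640189531
```

```bash
python3 -m creep '[[[0.003,-0.023,-0.1,0,0.005,-0.006,1],[0.003,-0.023,-0.2,0,0.005,-0.006,1],[0.003,-0.023,-0.3,0,0.005,-0.006,1],[0.003,-0.023,-0.4,0,0.005,-0.006,1],[0.003,-0.023,-0.45,0,0.005,-0.006,1],[0.003,-0.023,-0.459,0,0.005,-0.006,1],[0.003,-0.023,-0.459,0,0.005,-0.006,1]]]'; cat > st.py <<'E'
from h import *
s=snap('wrist','w5.png'); P=cloud(s); Z=P[...,2]
print(r.get_state()['tcp_pos'])
b=(abs(P[...,0]-.515)<.07)&(abs(P[...,1]+.005)<.09)
for lo,hi in [(.03,.065),(.048,.065),(.004,.065)]:
    q=P[b&(Z>lo)&(Z<hi)]; print(lo,len(q),q.mean(0),cv2.minAreaRect((q[:,:2]*1000).astype(np.float32)))
# ridge fit: rotate by yaw, profile
q=P[b&(Z>.03)&(Z<.065)]
for yaw in (.12,.15,.18):
    e=np.array([-np.sin(yaw),np.cos(yaw)]); y=q[:,:2]@e
    h=[(round(a,3),round(float(np.median(q[abs(y-a)<.001,2])),4)) for a in np.arange(-.13,.0,.002) if 0]
from scipy.optimize import least_squares
def res(p):
    cx,cy,yaw,dz=p; e=np.array([-np.sin(yaw),np.cos(yaw)]); y=(q[:,:2]-[cx,cy])@e
    def ridge(y0,top): 
        d2=np.clip(11e-3**2-(y-y0)**2,1e-9,None); return top-.011+np.sqrt(d2)+dz
    return np.clip(np.maximum(ridge(.014,.053),ridge(-.024,.045))-q[:,2],-.006,.006)
c=q.mean(0)
o=least_squares(res,[c[0],c[1]+.005,.14,0],x_scale=[.01,.01,.1,.001],loss='soft_l1',f_scale=.001)
print('fit',o.x,np.abs(o.fun).mean())
E
python3 st.py
```

```text
t: 12.45
tcp_pos: [0.5193, -0.1002, 0.298]
tcp_rot: [[-0.004, 1.0, -0.016], [0.0, -0.016, -1.0], [-1.0, -0.004, -0.0]]
wrist_force: [-0.3, -0.1, -4.8]
finger_gap: 0.212
[ 0.51959274 -0.10079526  0.29858051]
0.03 1964 [ 0.51863135 -0.01392887  0.0431885 ] ((518.5255126953125, -16.186710357666016), (45.990901947021484, 68.92728424072266), 9.11063003540039)
0.048 617 [0.51576599 0.00164021 0.05175718] ((515.5745239257812, 1.8615293502807617), (45.76850128173828, 19.131526947021484), 9.287575721740723)
0.004 3876 [ 0.51774711 -0.00354116  0.02613704] ((515.4376220703125, 2.1150360107421875), (70.04413604736328, 138.2151641845703), 9.198995590209961)
fit [ 0.50210347 -0.01448656  0.16307251 -0.00001566] 0.002511404168999692
```

View pics/w5.png

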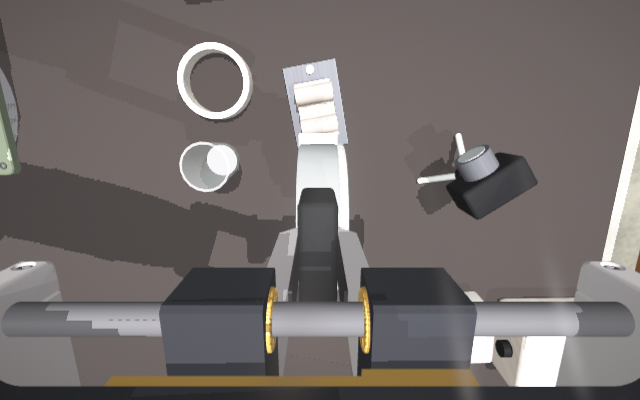

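```bash
python3 -c "
from h import *
go([.5155,.002,.24],GR(.16))"
```

```text
rows [ 0.117 -0.011 -0.205] [-0.112 -0.     0.002] mm 118.38620090377184 deg 10.112713440986429
```

```bash
python3 -m creep '[[[0.02,-0.003,-0.07,-0.04,0,0.002,1],[0.06,-0.008,-0.15,-0.08,0,0.002,1],[0.1,-0.011,-0.205,-0.112,0,0.002,1],[0.117,-0.011,-0.205,-0.112,0,0.002,1],[0.117,-0.011,-0.205,-0.112,0,0.002,1],[0.117,-0.011,-0.205,-0.112,0,0.002,1]]]'; python3 - <<'E'
from h import *
go([.5155,.002,.210],GR(.16))
go([.5155,.002,.206],GR(.16))
for n in ['side','wrist']:
    s=snap(n,n+'6.png')
    if n=='side': cv2.imwrite('pics/side6z.png',cv2.resize(s['frame'][150:270,260:440],(780,520),interpolation=cv2.INTER_CUBIC))
E
```

```text
t: 13.25
tcp_pos: [0.5164, 0.0003, 0.2408]
tcp_rot: [[0.002, 0.988, 0.157], [-0.001, 0.157, -0.988], [-1.0, 0.002, 0.001]]
wrist_force: [0.0, -0.3, -4.4]
finger_gap: 0.211
rows [ 0.062 -0.001 -0.004] [-0.002  0.001 -0.001] mm 30.908353494420776 deg 0.19025621003501283
rows [ 0.07  -0.001 -0.004] [-0.002  0.001 -0.001] mm 34.9013663557058 deg 0.19025621003501283
```

View pics/side6z.png

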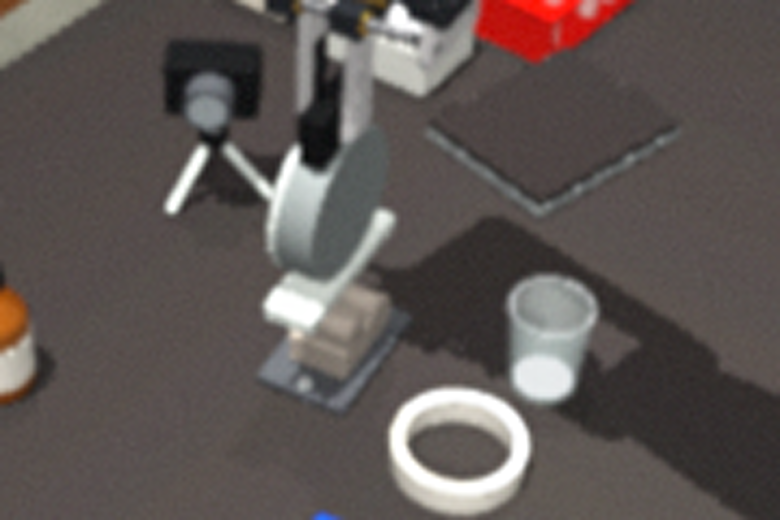

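View pics/wrist6.png

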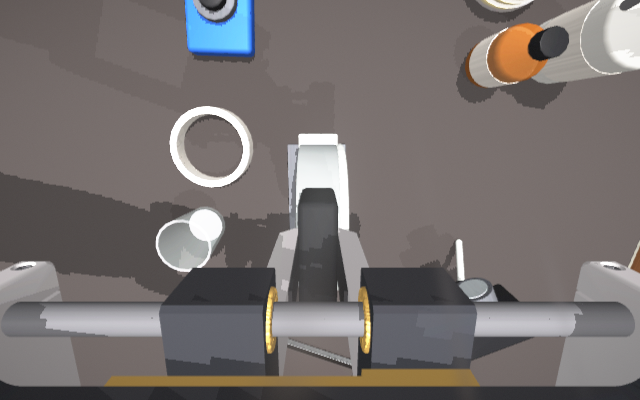

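```bash
python3 -m creep '[[[0.03,-0.001,-0.004,0,0,0,1],[0.05,-0.001,-0.004,0,0,0,1],[0.06,-0.001,-0.004,0,0,0,1],[0.06,-0.001,-0.004,0,0,0,1],[0.06,-0.001,-0.004,0,0,0,1]]]' ; python3 -m creep '[[[0.004,0,0,0,0,0,1],[0.006,0,0,0,0,0,1],[0.006,0,0,0,0,0,1]]]'
```

```text
t: 13.98
tcp_pos: [0.5159, 0.0025, 0.2113]
tcp_rot: [[0.003, 0.988, 0.157], [-0.001, 0.157, -0.988], [-1.0, 0.003, 0.001]]
wrist_force: [0.1, -0.5, -3.7]
finger_gap: 0.211
t: 14.35
tcp_pos: [0.5159, 0.0025, 0.2083]
tcp_rot: [[0.003, 0.988, 0.157], [-0.001, 0.157, -0.988], [-1.0, 0.003, 0.001]]
wrist_force: [-0.5, 0.8, -3.6]
finger_gap: 0.211
```

```bash
python3 -m creep '[[[0.004,0,0,0,0,0,1],[0.005,0,0,0,0,0,1],[0.005,0,0,0,0,0,1]]]' ; for i in 1 2 3; do python3 -c "
from h import *
s=r.get_state();print(s['tcp_pos'],s['wrist_force']);snap('top')";done
```

```text
t: 14.72
tcp_pos: [0.5164, 0.0024, 0.2076]
tcp_rot: [[0.004, 0.988, 0.157], [-0.001, 0.157, -0.988], [-1.0, 0.004, 0.002]]
wrist_force: [-2.6, 0.1, 5.4]
finger_gap: 0.208
[0.51637231 0.00244624 0.20757572] [-2.63084253  0.13811802  5.3581457 ]
[0.5163816  0.00244475 0.20760316] [-2.52480511  0.6803389   4.54412681]
[0.51636986 0.00244812 0.20759101] [-1.82932958 -0.64999434  4.61526798]
```

```bash
python3 -m creep '[[[0.003,0,0,0,0,0,1],[0.003,0,0,0,0,0,1],[0.003,0,0,0,0,0,1],[0.003,0,0,0,0,0,1]]]'; python3 -c "
from h import *
go([.5155,.002,.2076],GR(.16))
s=snap('side','side7.png'); cv2.imwrite('pics/side7z.png',cv2.resize(s['frame'][150:270,260:440],(780,520),interpolation=cv2.INTER_CUBIC))"
```

```text
t: 15.38
tcp_pos: [0.5164, 0.0024, 0.2076]
tcp_rot: [[0.004, 0.988, 0.157], [-0.001, 0.157, -0.988], [-1.0, 0.004, 0.002]]
wrist_force: [-2.3, -0.3, 6.1]
finger_gap: 0.212
rows [-0.    -0.002  0.001] [-0.001  0.001 -0.003] mm 0.9938884050209604 deg 0.2815846901155257
```

View pics/side7z.png

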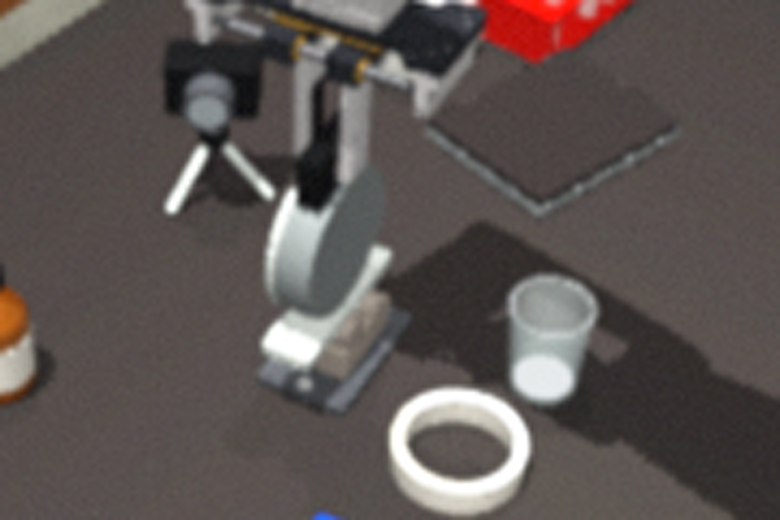

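```bash
python3 -m creep '[[[0.003,0,-0.0099,0,-0.0204,0,1],[0.0035,0,-0.0198,0,-0.0407,0,1],[0.0045,0,-0.0296,0,-0.0611,0,1],[0.0055,0,-0.0394,0,-0.0815,0,1],[0.0068,0,-0.0492,0,-0.1018,0,1],[0.0082,0,-0.059,0,-0.122,0,1],[0.0102,0,-0.0687,0,-0.1425,0,1],[0.0124,0,-0.0784,0,-0.163,0,1]]]'; python3 -c "
from h import *
s=r.get_state(); T=s['tcp_rot']; print('lean',np.arcsin(np.hypot(T[0,0],T[1,0])),T, s['wrist_force'])"
```

```text
t: 16.42
tcp_pos: [0.5102, 0.0415, 0.2029]
tcp_rot: [[0.045, 0.988, 0.151], [-0.252, 0.157, -0.955], [-0.967, 0.005, 0.256]]
wrist_force: [-4.3, 0.7, 6.2]
finger_gap: 0.208
lean 0.25896074210632286 [[ 0.04453487  0.98759974  0.15054365]
 [-0.25217376  0.15692652 -0.95487301]
 [-0.96665663  0.00456199  0.25603545]] [-4.3180238   0.70960771  6.15583865]
```

```bash
python3 -m creep '[[[0.0015,0,0,0,0,0,1],[0.0015,0,0,0,0,0,1],[0.0015,0,0,0,0,0,1],[0.0015,0,0,0,0,0,1],[0.0015,0,0,0,0,0,1],[0.0015,0,0,0,0,0,1],[0.0015,0,0,0,0,0,1],[0.0015,0,0,0,0,0,1]]]'; cat > chk.py <<'E'
from h import *
s=r.get_state(); T=s['tcp_rot']; print('lean',np.arctan2(-(T[:,0]@[-np.sin(.16),np.cos(.16),0]),-T[2,0]),s['tcp_pos'],s['wrist_force'])
w=snap('wrist','wrist8.png'); P=cloud(w)
# world points -> tool frame
Q=(P-s['tcp_pos'])@T
f=w['frame']
# gauge coordinates assuming rigid: x_g=tool y, y_g=-tool z, z_g=.1546-tool x
G=np.stack([Q[...,1],-Q[...,2],.1546-Q[...,0]],-1)
m=(abs(G[...,0])<.013)&(G[...,1]>.035)&(G[...,1]<.085)&(G[...,2]>0)&(G[...,2]<.016)
q=G[m]; print('foot top',len(q), q.mean(0) if len(q) else '', q[:,1].max() if len(q) else '')
if len(q)>10: print(np.polyfit(q[:,1],q[:,2],1))
m=(abs(G[...,0])<.008)&(abs(G[...,1])<.05)&(G[...,2]>.1505)&(G[...,2]<.17)
q=G[m]; print('grip top',len(q),q.mean(0) if len(q) else '',q[:,1].max() if len(q) else '', np.polyfit(q[:,1],q[:,2],1) if len(q)>10 else '')
# case fit: rim points
m=(abs(G[...,0])<.012)&(G[...,1]>.02)&(G[...,1]<.07)&(G[...,2]>.03)&(G[...,2]<.13)
q=G[m]
A=np.c_[2*q[:,1:],np.ones(len(q))]; b=(q[:,1:]**2).sum(1); c=np.linalg.lstsq(A,b,rcond=None)[0]; print('case',len(q),c[:2],np.sqrt(c[2]+c[0]**2+c[1]**2))
from scipy.optimize import least_squares
o=least_squares(lambda p:np.hypot(q[:,1]-p[0],q[:,2]-p[1])-.056,[0,.068],loss='soft_l1',f_scale=.001); print('case R56',o.x)
sd=snap('side','side8.png'); cv2.imwrite('pics/side8z.png',cv2.resize(sd['frame'][130:270,240:450],(780,520),interpolation=cv2.INTER_CUBIC))
E
python3 chk.py
```

```text
t: 17.42
tcp_pos: [0.5104, 0.0414, 0.2029]
tcp_rot: [[0.045, 0.988, 0.15], [-0.251, 0.156, -0.955], [-0.967, 0.005, 0.255]]
wrist_force: [-3.7, 1.3, 5.3]
finger_gap: 0.208
lean 0.2576166720815024 [0.51039295 0.04143964 0.20289638] [-3.68840442  1.33385048  5.34422523]
foot top 284 [-0.00004864  0.05449092  0.01139693] 0.058481729330647915
[-0.14326391  0.01920351]
grip top 3272 [0.00004073 0.00766571 0.15987818] 0.032249884463809435 [-0.03748078  0.1601655 ]
case 1778 [0.02292152 0.08806242] 0.02675748827647313
case R56 [-0.00282694  0.06864612]
```

View pics/wrist8.png

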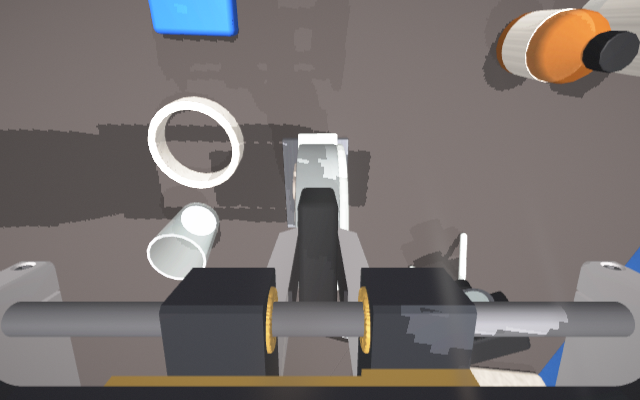

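View pics/side8z.png

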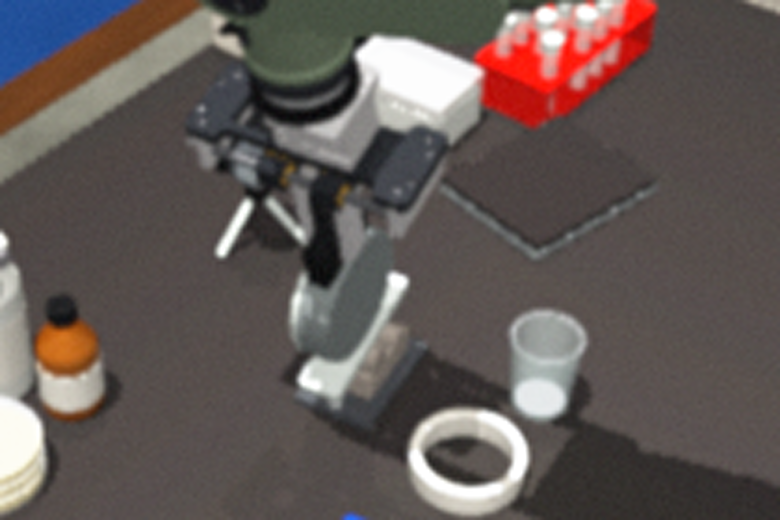

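```bash
python3 - <<'E'
import cv2,numpy as np
for n in ['w4','w5','wrist6','wrist8']:
    g=cv2.imread(f'pics/{n}.png').astype(float).mean(2)
    col=g[:,308:328].mean(1)
    print(n,'rows120-200',col[126:150].round(0).tolist()); print(col[180:196].round(0).tolist())
im=[cv2.resize(cv2.imread(f'pics/{n}.png')[120:260,270:370],(260,364),interpolation=cv2.INTER_CUBIC) for n in ['w4','wrist6','wrist8']]
cv2.imwrite('pics/cmp.png',np.hstack(im))
E
```

```text
w4 rows120-200 [104.0, 104.0, 104.0, 103.0, 191.0, 247.0, 252.0, 252.0, 252.0, 252.0, 252.0, 252.0, 252.0, 252.0, 248.0, 197.0, 99.0, 107.0, 114.0, 119.0, 122.0, 125.0, 129.0, 132.0]
[176.0, 177.0, 178.0, 178.0, 178.0, 159.0, 100.0, 37.0, 38.0, 38.0, 38.0, 38.0, 38.0, 38.0, 38.0, 39.0]
w5 rows120-200 [254.0, 253.0, 251.0, 248.0, 241.0, 229.0, 206.0, 253.0, 255.0, 255.0, 255.0, 255.0, 255.0, 255.0, 255.0, 255.0, 255.0, 255.0, 154.0, 161.0, 173.0, 180.0, 185.0, 190.0]
[244.0, 244.0, 244.0, 244.0, 245.0, 245.0, 245.0, 211.0, 66.0, 67.0, 67.0, 68.0, 68.0, 68.0, 68.0, 69.0]
wrist6 rows120-200 [111.0, 111.0, 112.0, 112.0, 112.0, 112.0, 112.0, 156.0, 255.0, 255.0, 255.0, 255.0, 255.0, 255.0, 255.0, 255.0, 255.0, 255.0, 238.0, 163.0, 176.0, 186.0, 191.0, 197.0]
[247.0, 247.0, 248.0, 248.0, 248.0, 248.0, 248.0, 222.0, 91.0, 70.0, 70.0, 70.0, 71.0, 71.0, 71.0, 72.0]
wrist8 rows120-200 [116.0, 114.0, 111.0, 109.0, 104.0, 93.0, 83.0, 192.0, 251.0, 255.0, 255.0, 255.0, 255.0, 254.0, 254.0, 254.0, 254.0, 247.0, 156.0, 132.0, 137.0, 142.0, 144.0, 146.0]
[185.0, 186.0, 187.0, 187.0, 188.0, 188.0, 188.0, 148.0, 55.0, 56.0, 56.0, 56.0, 56.0, 56.0, 56.0, 57.0]
```

View pics/cmp.png

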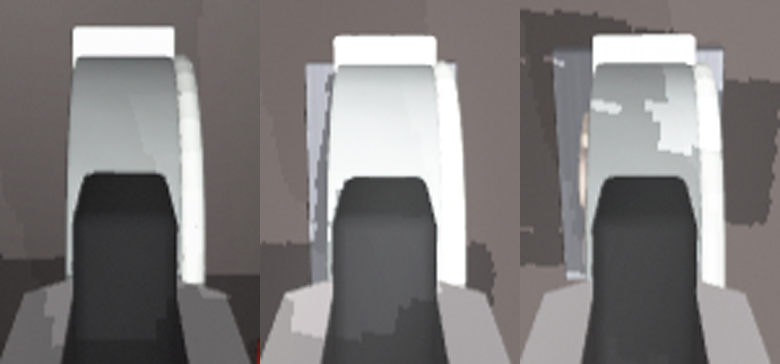

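```bash
cat > slip.py <<'E'
from h import *
s=snap('wrist'); st=r.get_state(); T=st['tcp_rot']; tp=st['tcp_pos']
th=np.linspace(0,2*np.pi,2000)
def rows(dy,dz,phi):
    c,s_=np.cos(phi),np.sin(phi)   # lean phi more: +y down
    def pt(y,z):
        y=np.atleast_1d(y).astype(float); z=np.atleast_1d(z)-.1486
        Y=c*y+s_*z+dy; Z=-s_*y+c*z+.1486+dz
        tool=np.stack([.1546-Z,0*Y,-Y],-1); return proj(s,tool@T.T+tp)[:,1]
    case=pt(.056*np.sin(th),.068+.056*np.cos(th)).min()
    # foot top edge silhouette, case, grip end (top edge / side)
    return np.array([pt(.062,.012)[0],case,min(pt(.033,.160)[0],pt(.033,.13)[0])])
print('nominal',rows(0,0,0))
from scipy.optimize import least_squares
for n,obs in {'w4':[129.9,140.9,185.7],'w6':[132.9,143.9,187.8],'w8':[132.4,143.3,187.5]}.items():
    o=least_squares(lambda p:np.r_[(rows(*p)-obs)/.4,p[0]/.0015,p[1]/.0015],[0,0,0],x_scale=[1e-3,1e-3,1e-2],diff_step=1e-3)
    print(n,o.x,rows(*o.x)-obs)
E
python3 slip.py
```

```text
nominal [130.07104324 140.38522469 187.99015395]
w4 [ 0.00105164 -0.00101652  0.01059516] [ 0.56725031 -0.86148402  0.35051903]
w6 [-0.00001744 -0.00094457  0.02328349] [ 0.69238539 -1.04219719  0.36702291]
w8 [ 0.00015668 -0.00088859  0.02080042] [ 0.62421848 -0.93962987  0.33767662]
```

```bash
python3 - <<'E'
from h import *
s=r.get_state(); print(s['t'],s['tcp_pos'],s['wrist_force'],s['finger_gap'],abs(s['dq']).max())
w=snap('top','top9.png'); cv2.imwrite('pics/top9z.png',cv2.resize(w['frame'][110:310,160:460],(780,520)))
w=snap('side'); P=cloud(w)
# lean from side-camera: points of the back face (gauge frame about crest, x_g in -0.02..-0.008)
c=np.array([.5155,.002,.053]); yaw=.16; ex=np.array([np.cos(yaw),np.sin(yaw),0]); ey=np.array([-np.sin(yaw),np.cos(yaw),0])
X=(P-c)@ex; Y=(P-c)@ey; Z=P[...,2]-.053; f=w['frame']
m=(abs(X+.014)<.006)&(Z>.015)&(Z<.14)&(abs(Y)<.1)&(f.min(2)>70)&(f.max(2)<190)
q=np.c_[Y[m],Z[m]]; print(len(q)); (cc,rr)=cv2.minEnclosingCircle((q*1000).astype(np.float32)); print('back disc',cc,rr,'lean',np.arctan2(cc[0],cc[1]),q.mean(0))
E
```

```text
17.575 [0.51037239 0.04141377 0.20287788] [-3.41148319  2.66578433  5.12868169] 0.20979802926920496 0.12667582273421088
449
back disc (-2.5813541412353516, 77.37853240966797) 79.44998931884766 lean -0.03334771425256461 [0.02364196 0.07151261]
```

View pics/top9z.png

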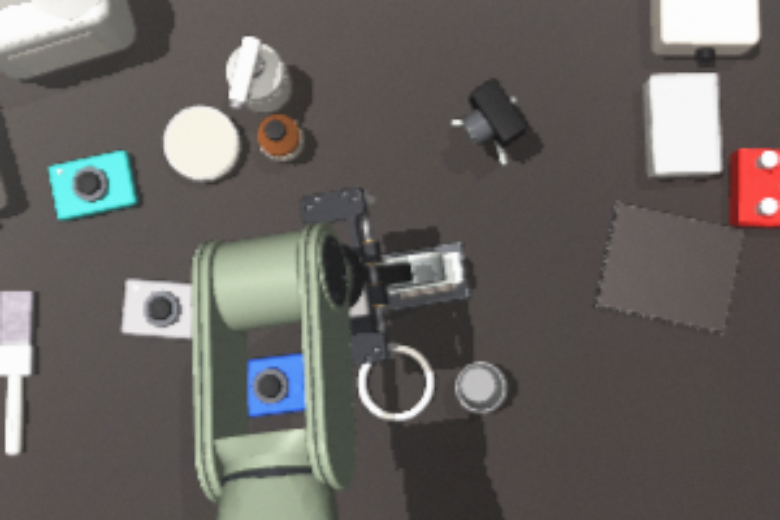

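```bash
python3 -c "
from plant import r
print(r.close_job()); s=r.get_state(); print(s['t'],s['wrist_force'],s['finger_gap'])"
```

```text
the job is handed in; nothing more can be done
None
the job is handed in; nothing more can be done
```

I pressed the grey puck's button fully down and let it come back up. I then set the gauge upright across the high crest with its dial facing the camera, rocked it onto the set hand, and handed the job in at about 17.6 s while still holding it there. `close_job` gave no verdict, and I couldn't read the needle directly after rocking because no camera could see the dial.

- **Button:** the press bottomed out at about 23 N. I left the blue and turquoise look-alikes alone.
- **Set hand and lean:** before gripping, I read the set hand at 0.253 rad raw, or 0.26 rad relative to the needle. The final tool lean measured 0.258 rad. Comparing wrist pictures suggests the gauge slipped about 0.01 rad in the grip, so it leans about 0.265 rad, well inside the 0.07 rad tolerance.
- **Contact and stillness:** the foot pressed the crest with about 10 N, both upright and rocked, estimated from the wrist force minus the gauge's weight. The grip stayed closed at 20 mm, and the arm held still for over a second before hand-in.
- **Other things:** the last top picture showed the bystanders in view unmoved and the offcut empty. The arm hid part of that view.
- **Failed check:** a second lean measurement from the side camera did not work. Stray points spoiled the circle fit and gave −0.03 rad, so I discarded it. The average position of those points did agree with the lean.

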